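# Wedge a sample die tight in its bench fixture

## Robot

A 7-joint arm with a two-finger parallel gripper is mounted at the origin on the work surface. World frame = base frame: x ahead of the robot, y to its left, z up, the work surface at z = 0. Lengths are in m, angles in rad, forces in N, time in s.
With the tool pointing down it reaches from about 0.425 to 0.95 m from the base axis. Payload 16.7 kg.
Tool frame: the origin (TCP) lies at the very end of the fingers, on their centre line; the grasp point (between the pads) lies 19 mm behind it (ctrl.grip_depth is the distance from the TCP to the grasp point, in m); z points along the fingers, y is the line along which they close (so a half turn about z gives the same grasp; the last joint's range is limited). The gripper opens to 94 mm and grips with 3 to 60 N. Pads are 16 mm wide; open, the fingers measure 119 mm over their backs; the gripper's body (75 mm by 177 mm) begins 78 mm behind the grasp point.
Start: joints at [1.194, 0.426, 0.074, 1.606, -0.034, 1.111, -0.067], TCP at [0.152, -0.658, 0.205] pointing down, gripper open.
Joint ranges: [-2.85, 2.85], [-0.5, 2.14], [-1.23, 1.37], [0.21, 2.46], [-1.02, 4.16], [0.16, 2.05], [-2.73, 2.73]. Speed limits (rad/s): [1.89, 1.89, 2.39, 2.39, 3.01, 3.01, 3.01].

## Interface

Orientations are given as a unit quaternion [x, y, z, w].
In Python, from workcell import state, imaging, hand_in, models, ctrl gives the robot as it stands.
- The arm moves only by the tool servo_tool, never from a script. Its argument "increments" is a list of rows, each a list of 7 numbers: the opening, from 0 (shut) to 1 (fully open), then the shift along the tool's x, y, z in a scale on which 1.0 is 0.6 m, then the turn, a rotation vector about the tool's x, y, z in shares of 180 degrees (1.0 is 180 degrees). A call has 1 to 20 rows; each row is the pose to reach, as a shift and turn from the pose commanded when the call began, along the tool's axes at that moment; what a row does not reach only later rows make up. A row lasts 1/10 s, in which the tool goes at most 50 mm and 8.59 degrees, less where a joint would pass 70% of its speed; a pose out of reach is approached as far as the arm can. Shift and turn numbers lie between -1 and 1, and a call with a number outside is refused. A call with a gripper value outside its range is refused whole. The fingers move at their own pace and stop on an object; the grip force is fixed at half the most. Time passes only in rows, so rows that repeat a pose let the fingers close. It gives the time, the measured TCP pose, the force, the opening and the grip force at its end, in the units of the state.
- state(): the state, without advancing time (a new reading comes with each control period).
- imaging.camera(name): name is "side" or "top" or "wrist"; returns the picture (384x512x3 uint8, blue, green, red); there is no depth.
- imaging.get_calibration(name): a dict with "intrinsics" (3x3 intrinsics, pixels), "D" ([k1, k2, p1, p2, k3] as OpenCV has them; the pictures are not rectified), "R" (3x3) and "t" (3): a world point X has camera coordinates R X + t. Camera axes: x right, y down, z forward; pixel columns grow to the right and rows downward; lengths in m; the calibration is good to about 2 mm. A picture is of the moment at which its call begins: read the wrist's pose just before it. get_calibration takes no time and is no camera call; for the wrist camera it gives the pose at the moment of the call.
- hand_in(): hands the job in; it is judged then, once.
Trained networks look in the newest picture that a camera, given by its name, has taken for a name from the list of things; names that differ only in an ending like _2 or _b are one class to them, and where a whole thing is asked for, a point or a joint stands for the part that bears it (a point fixed in the world has none). Each returns a list of dicts, best first, with "score" (0 to 1); they miss things now and then, are a little off and sometimes report something else, mostly with a low value. They report only what shows in the picture. A call takes as long as a camera call. They do not tell look-alikes from the thing itself.
- models.search_frame(camera, query): "point" ([column, row] as shares, 0 to 1, of the picture: columns of its width, rows of its height, amid what is visible of it).
- models.place_of(camera, query): "point" ([column, row] as shares, 0 to 1, of the picture: columns of its width, rows of its height: a listed point, or the origin of a listed thing).
The state is a dict: "clock": time; "joint_pos": joint angles; "joint_velocities": joint speeds; "joint_torque": joint torques, N m; "tool_pos": TCP position; "tool_rot": TCP orientation; "wrist_force": force on the tool from outside, world axes, zero at the start; "wrist_torque": the same for the moment, N m; "grip_width": finger opening in m; "finger_force": force on a finger pad.
Only numpy, scipy, OpenCV 4.12 (cv2) and the standard library are available. Lean on these libraries where they do the work, as an engineer would, in place of code of your own. Each camera call takes 0.05 s, during which the arm holds its last target. There are 200 camera calls.

## Task

Set the aluminium sample die upright in the corner of the grey bench fixture, against its side wall and its end stop. Then start the thin end of the steel wedge loosely in the slot between the die and the slanted fence and let go of it; after that, with closed fingers, tap or push the thick end in gently until it moves no further under a firm push of 15 to 20 N and stays locked; do not hammer or force it beyond about 25 N, or the die will crack. Leave the plain steel bar and the laboratory ware where they are.

Things in the scene. Friction and masses are not known exactly. Their poses are not given: they have to be found in the camera images.
- fixture: Fixed fixture: grey plate 210 (x) x 150 (y) x 12 mm, x = -130 to +80 mm from its origin, which is at bench height, z up; yaw within 0.3 rad. On the plate (top z = 12 mm) stand steel blocks 20 mm high (tops z = 32): a side wall, inner face y = +40 mm, x = -43 to +52; an end stop, inner face x = +40 mm, y = -5 to +56, 14 thick; a slanted fence on the -y side.
- seat (a point): Where the origin of the seated die belongs, on top of the plate at fixture (+10, +15, +12) mm; the die is then turned like the fixture, touches side wall and end stop, and covers fixture x = -20 to +40, y = -10 to +40 mm.
- fence_side (a point): Point on the plate at fixture (0, -25, 12) mm, near the fence. The fence is 90 mm long (x = -29 to +61), 20 mm thick; its face towards the die runs along y = f + 0.1 x (narrowing the slot towards +x, parallel to the wedge's slope). It is bolted anywhere from f = -27.4 to -23 mm, changed every time and not measured, so how deep the wedge must go has to be felt.
- mouth (a point): Mouth of the slot, on the plate at fixture (-30, -10, 12) mm, on the line of the seated die's -y side; the slot lies to its -y side, there 16 to 20.5 mm wide, open towards -x. The wedge slides in on the plate along +x, thin end first, flat side on the line y = -10 (wedge origin y = -20.5 mm). It gets tight with its origin between x = -35 and +15 mm, depending on the fence.
- die: Sample die: plain aluminium block 60 (x) x 50 (y) x 55 mm high, about 0.4 kg, upright with a round steel insert on its top; origin at the centre of its underside. On the bench at the start, yaw within 0.4 rad of the world.
- wedge: Steel wedge, 90 mm (x), 22 mm high, 0.16 kg, taper seen from above; origin: underside, mid-length. Thin end (12 wide) x = +45, thick end (21 wide) x = -45. Flat side y = +10.5; sloped side y = -10.5 (thick end) to -1.5. At x = -25: 19 wide, middle y = +1. Yaw within 0.4 rad. Ground faces, friction 0.3 to 0.4: self-locking; a 15 to 20 N push leaves some 7 to 28 N side force.
- bar: Bystander: plain parallel steel bar 90 x 18 x 22 mm, lying on the bench, not tapered; origin at the centre of its underside.
- reagent: Bystander: brown glass reagent bottle, 68 mm across, 150 mm high, origin under its centre.
- beaker: Bystander: glass beaker, 68 mm across, 85 mm high, origin under its centre.
- flask: Bystander: glass flask with a long neck, 86 mm across, 175 mm high, origin under its centre.
- bulb: Bystander: red-brown rubber pipette bulb standing on its base, 54 mm across, 85 mm high, origin under its centre.
- weight: Bystander: brass balance weight with a knob, 38 mm across, 54 mm high, origin under its centre.
Not all that is in view belongs to the job. Leave any yellow look-alike of the wedge alone.

How it is judged:
By the outcome, as a careful person would: the job done as asked, in the order asked, and still so for the second after the job is handed in, with the robot touching nothing.
It also fails if it takes over 72 s, if anything falls off the work surface, if the arm or the gripper's body presses on something with over 40 N, if the wrist force passes 120 N, or if a joint passes its speed limit or range.

## Working session

There is one attempt and no reset: what is moved stays moved. The work goes in short steps, Python scripts to look and compute and a tool call to move; the robot and the scene stay as the last step left them, time stands still between calls to the robot, and variables do not carry over. Pictures are saved under pics/ and viewed, at most 10 in all, crops included, and the job is handed in when it is done.

Besides the shell and the picture viewer there is one more tool, called after "Request:" by a JSON object that holds its "api" and its "payload". servo_tool: Moves the arm, as the interface text tells. Its arguments: {"type":"object","properties":{"increments":{"type":"array","items":{"type":"array","items":{"type":"number"}}}},"required":["increments"]}

```bash
mkdir -p pics; ls; cat > h.py <<'E'
import numpy as np, cv2
from scipy.spatial.transform import Rotation as R
from workcell import state, imaging, hand_in, models, ctrl
def px2w(cam, pts, z, cal=None):
    c=cal or imaging.get_calibration(cam); K=np.array(c["intrinsics"],float);D=np.array(c["D"],float);Rm=np.array(c["R"]);t=np.array(c["t"])
    u=cv2.undistortPoints(np.array(pts,float).reshape(-1,1,2),K,D).reshape(-1,2)
    d=np.c_[u,np.ones(len(u))]@Rm; o=-Rm.T@t
    s=(np.broadcast_to(z,len(u))-o[2])/d[:,2]
    return o+d*s[:,None]
def w2px(cam,X,cal=None):
    c=cal or imaging.get_calibration(cam)
    return cv2.projectPoints(np.array(X,float).reshape(-1,3),cv2.Rodrigues(np.array(c["R"],float))[0],np.array(c["t"],float),np.array(c["intrinsics"],float),np.array(c["D"],float))[0].reshape(-1,2)
E
python3 - <<'E'
from h import *
ims=[imaging.camera(n) for n in ("top","side")]
cv2.imwrite("pics/top.png",cv2.resize(ims[0],(800,600),interpolation=cv2.INTER_CUBIC)); cv2.imwrite("pics/side.png",ims[1])
for cam in ("top","side"):
  for q in ("fixture","seat","mouth","fence_side","die","wedge","bar"):
    for r in models.place_of(cam,q)[:3]:
        p=np.array(r["point"])*[512,384]; z=0.012 if q in("seat","mouth","fence_side") else 0
        print(cam,q,round(r["score"],2),p.round(1),px2w(cam,[p],z)[0].round(4))
s=state();print(s)
E
```

```text
pics
top fixture 0.68 [231.5 193.2] [0.5936 0.0531 0.    ]
top seat 0.91 [227.7 189.7] [0.6033 0.0639 0.012 ]
top mouth 0.83 [239.9 201.9] [0.5653 0.0267 0.012 ]
top mouth 0.45 [105.8 230.8] [0.4805 0.4424 0.012 ]
top die 0.84 [334.5 248.8] [ 0.4185 -0.261   0.    ]
top die 0.28 [241.3 191. ] [0.6001 0.0227 0.    ]
top wedge 0.63 [179.1 267.6] [0.3672 0.215  0.    ]
top wedge 0.52 [158.4 223.3] [0.5029 0.2799 0.    ]
top wedge 0.47 [136.9 267.6] [0.3671 0.3464 0.    ]
top bar 0.47 [359. 191.] [ 0.5956 -0.344   0.    ]
side fixture 0.56 [263.4 192.4] [0.5932 0.0388 0.    ]
side seat 0.85 [267.8 189.1] [0.6048 0.0369 0.012 ]
side seat 0.24 [290.4 139. ] [0.7288 0.2724 0.012 ]
side mouth 0.94 [257.4 195. ] [0.5715 0.0166 0.012 ]
side fence_side 0.59 [270.6 193.6] [0.6084 0.0166 0.012 ]
side die 0.93 [216.5 286.9] [ 0.4256 -0.2638  0.    ]
side wedge 0.74 [177.  164.1] [0.3629 0.209  0.    ]
side wedge 0.67 [176.7 143.6] [0.3677 0.319  0.    ]
side wedge 0.5 [219.1 147.2] [0.4984 0.2788 0.    ]
side bar 0.81 [302.6 309.5] [ 0.5988 -0.3528  0.    ]
{'clock': 0.8, 'joint_pos': array([ 1.19449332,  0.42608551,  0.07392021,  1.60599942, -0.03409785,
        1.11078972, -0.06710096]), 'joint_velocities': array([-0.0001219 ,  0.00023841,  0.00074617, -0.00024268,  0.0018202 ,
        0.00099013, -0.00075374]), 'joint_torque': array([ 3.64370853e-04, -9.35456729e+01,  3.66246857e+00, -4.54527783e+01,
       -4.90278786e-02,  1.28698221e-02,  8.80459311e-05]), 'tool_pos': array([ 0.15174495, -0.65768969,  0.20547733]), 'tool_rot': array([ 9.93581248e-01,  1.13120747e-01,  9.27487667e-06, -1.32466593e-05]), 'wrist_force': array([-0.30439122,  0.27662452,  0.75633593]), 'wrist_torque': array([-0.04853463,  0.00383002,  0.04611441]), 'finger_force': 0.0, 'grip_width': 0.09379050376631724}
```

View pics/top.png

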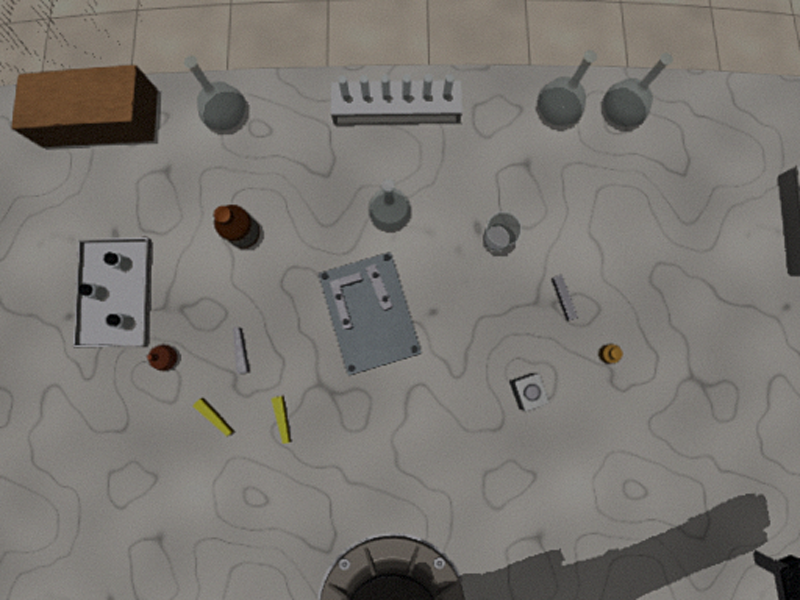

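View pics/side.png

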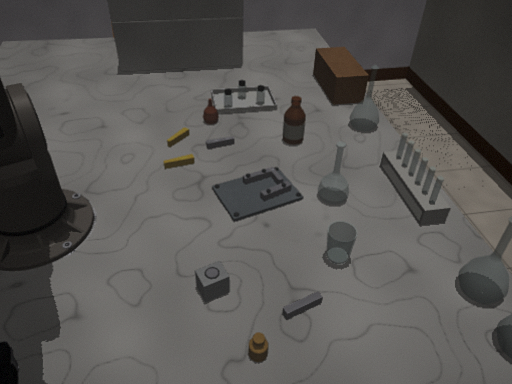

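The top view (800x600) shows the grey fixture at about (370,313) with its end stop at the top, and the die with its round insert at (530,392). There are four wedge-like bars:
- **(242,350):** grey steel. This should be the wedge.
- **(565,298):** grey steel, uniform width. This should be the plain bar.
- **(214,416) and (283,418):** yellow look-alikes, to be left alone.

I'll enlarge the two grey ones and get the wrist camera geometry.

```bash
cat >> h.py <<'E'
def go(x,y,z,yaw):
    """tool-frame shift (m) and turn (deg) from present pose to tool-down pose with tool x at yaw"""
    s=state(); r=R.from_quat(s["tool_rot"]); t=R.from_euler("z",yaw)*R.from_euler("x",np.pi)
    print("shift",r.inv().apply(np.array([x,y,z])-s["tool_pos"]).round(4),"turn",np.degrees((r.inv()*t).as_rotvec()).round(2),"clock",round(s["clock"],2))
E
python3 - <<'E'
from h import *
im=cv2.imread("pics/top.png")
a=cv2.resize(im[310:390,190:290],(400,320),interpolation=cv2.INTER_CUBIC);b=cv2.resize(im[260:340,515:615],(400,320),interpolation=cv2.INTER_CUBIC)
cv2.imwrite("pics/crop1.png",np.hstack([a,b]))
c=imaging.get_calibration("wrist");Rm=np.array(c["R"]);t=np.array(c["t"]);s=state();r=R.from_quat(s["tool_rot"])
print("cam in tool",r.inv().apply(-Rm.T@t-s["tool_pos"]).round(4)); print("cam axes in tool (rows x,y,z)\n",r.inv().apply(Rm).round(3)); print(np.array(c["intrinsics"]))
go(0.40,-0.26,0.24,0.2)
E
```

```text
cam in tool [ 0.0789  0.0018 -0.1787]
cam axes in tool (rows x,y,z)
 [[-0.001  1.    -0.   ]
 [-0.962 -0.001 -0.272]
 [-0.272 -0.     0.962]]
[[331.6506028    0.         256.74942769]
 [  0.         331.6506028  188.91351587]
 [  0.           0.           1.        ]]
shift [ 0.3313 -0.3317 -0.0345] turn [-0.   -0.    1.53] clock 0.8
```

View pics/crop1.png

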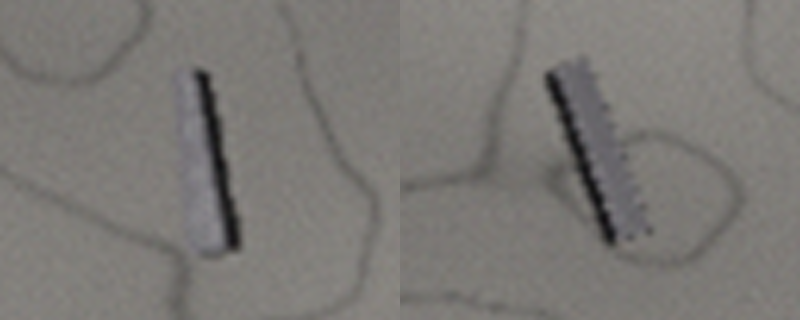

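In the crop, the left piece narrows from its bottom (thick) to its top (thin, towards +x), so it is the wedge. The right piece is parallel-sided, so it is the bar. Next I'll move above the die.

Careful with the scale: shifts go in shares of 0.6 m and turns go in shares of 180 degrees. That gives: -0.33 m / 0.6 = -0.55, 1.5 degrees / 180 = 0.0083.

Request:
{"api": "servo_tool", "payload": {"increments": [[1, 0.55, -0.55, 0, 0, 0, 0.0083], [1, 0.55, -0.55, 0, 0, 0, 0.0083], [1, 0.55, -0.55, 0, 0, 0, 0.0083], [1, 0.55, -0.55, 0, 0, 0, 0.0083], [1, 0.55, -0.55, 0, 0, 0, 0.0083], [1, 0.55, -0.55, 0, 0, 0, 0.0083], [1, 0.55, -0.55, 0, 0, 0, 0.0083], [1, 0.55, -0.55, 0, 0, 0, 0.0083], [1, 0.55, -0.55, 0, 0, 0, 0.0083], [1, 0.55, -0.55, 0, 0, 0, 0.0083], [1, 0.55, -0.55, 0, 0, 0, 0.0083], [1, 0.55, -0.55, 0, 0, 0, 0.0083]]}}

```text
clock: 2.0
tool_pos: [0.3989, -0.2624, 0.2056]
tool_rot: [0.995, 0.1, 0.0, 0.0]
wrist_force: [-0.4, -1.1, 0.2]
grip_width: 0.0942
finger_force: 0.0
```

```bash
cat >> h.py <<'E'
import pickle
def snap(n):
    c=imaging.get_calibration("wrist"); im=imaging.camera("wrist"); cv2.imwrite(f"pics/{n}.png",im); pickle.dump(c,open(f"{n}.pkl","wb")); return im,c
E
python3 - <<'E'
from h import *
im,c=snap("w_die")
for q in ("die","weight"):
  for r in models.place_of("wrist",q)[:2]:
    p=np.array(r["point"])*[512,384]; print(q,r["score"],p,px2w("wrist",[p],0,c)[0].round(4))
go(0.62,0.045,0.22,0.25)
E
```

```text
die 0.76 [266.2912 154.4832] [ 0.4136 -0.2726  0.    ]
shift [ 0.278  -0.2583 -0.0146] turn [ 0.    0.01 -2.95] clock 2.15
```

Scaled: 0.28 m / 0.6 = 0.4667, -0.26 m / 0.6 = -0.4333, -3 degrees / 180 = -0.0167.

Request:
{"api": "servo_tool", "payload": {"increments": [[1, 0.4667, -0.4333, -0.025, 0, 0, -0.0167], [1, 0.4667, -0.4333, -0.025, 0, 0, -0.0167], [1, 0.4667, -0.4333, -0.025, 0, 0, -0.0167], [1, 0.4667, -0.4333, -0.025, 0, 0, -0.0167], [1, 0.4667, -0.4333, -0.025, 0, 0, -0.0167], [1, 0.4667, -0.4333, -0.025, 0, 0, -0.0167], [1, 0.4667, -0.4333, -0.025, 0, 0, -0.0167], [1, 0.4667, -0.4333, -0.025, 0, 0, -0.0167], [1, 0.4667, -0.4333, -0.025, 0, 0, -0.0167], [1, 0.4667, -0.4333, -0.025, 0, 0, -0.0167], [1, 0.4667, -0.4333, -0.025, 0, 0, -0.0167]]}}

```text
clock: 3.25
tool_pos: [0.6214, 0.0467, 0.2203]
tool_rot: [0.992, 0.125, -0.0, 0.0]
wrist_force: [0.1, -0.4, -0.1]
grip_width: 0.0941
finger_force: 0.0
```

```bash
python3 - <<'E'
from h import *
im,c=snap("w_fix")
for q in ("fixture","seat","mouth","fence_side"):
  for r in models.place_of("wrist",q)[:2]:
    p=np.array(r["point"])*[512,384]; print(q,r["score"],p.round(1),px2w("wrist",[p],0 if q=="fixture" else 0.012,c)[0].round(4))
go(0.52,0.28,0.2,0.15)
E
```

```text
fixture 0.72 [252.9 180.7] [0.5981 0.0438 0.    ]
fixture 0.4 [262.1 206.8] [0.5678 0.0241 0.    ]
seat 0.82 [238.9 174.7] [0.6042 0.0625 0.012 ]
mouth 0.82 [263.8 206.5] [0.5726 0.0234 0.012 ]
mouth 0.48 [333.6  43.2] [ 0.7748 -0.0035  0.012 ]
fence_side 0.82 [273.9 182.7] [0.6049 0.0192 0.012 ]
shift [-0.0405 -0.2503  0.0207] turn [ 0.02 -0.02  5.83] clock 3.5
```

Scaled: -0.25 m / 0.6 = -0.4167, 0.02 m / 0.6 = 0.0333, 6 degrees / 180 = 0.0333.

Request:
{"api": "servo_tool", "payload": {"increments": [[1, -0.0667, -0.4167, 0.0333, 0, 0, 0.0333], [1, -0.0667, -0.4167, 0.0333, 0, 0, 0.0333], [1, -0.0667, -0.4167, 0.0333, 0, 0, 0.0333], [1, -0.0667, -0.4167, 0.0333, 0, 0, 0.0333], [1, -0.0667, -0.4167, 0.0333, 0, 0, 0.0333], [1, -0.0667, -0.4167, 0.0333, 0, 0, 0.0333], [1, -0.0667, -0.4167, 0.0333, 0, 0, 0.0333], [1, -0.0667, -0.4167, 0.0333, 0, 0, 0.0333]]}}

```text
clock: 4.3
tool_pos: [0.5212, 0.2792, 0.2006]
tool_rot: [0.997, 0.073, 0.0, 0.0]
wrist_force: [1.1, -1.1, -0.2]
grip_width: 0.094
finger_force: 0.0
```

```bash
python3 - <<'E'
from h import *
im,c=snap("w_wedge")
for q in ("wedge",):
  for r in models.place_of("wrist",q)[:3]:
    p=np.array(r["point"])*[512,384]; print(q,r["score"],p.round(1),px2w("wrist",[p],0,c)[0].round(4))
f=cv2.imread("pics/w_fix.png"); cv2.imwrite("pics/v_fix.png",cv2.resize(f[90:300,130:410],(800,600),interpolation=cv2.INTER_CUBIC))
d=cv2.imread("pics/w_die.png")
p=w2px("wrist",[[0.42,-0.265,0.03]],pickle.load(open("w_die.pkl","rb")))[0].astype(int); q=w2px("wrist",[[0.503,0.28,0.011]],c)[0].astype(int); print(p,q)
cr=lambda i,p: cv2.resize(i[max(p[1]-75,0):p[1]+75,p[0]-50:p[0]+50],(400,600),interpolation=cv2.INTER_CUBIC)
cv2.imwrite("pics/v_dw.png",np.hstack([cr(d,p),cr(im,q)]))
E
```

```text
wedge 0.83 [291.  289.1] [0.3651 0.209  0.    ]
wedge 0.76 [186.3 274.1] [0.3672 0.347  0.    ]
wedge 0.7 [240.5 176.9] [0.5056 0.2944 0.    ]
[261 152] [252 183]
```

View pics/v_fix.png

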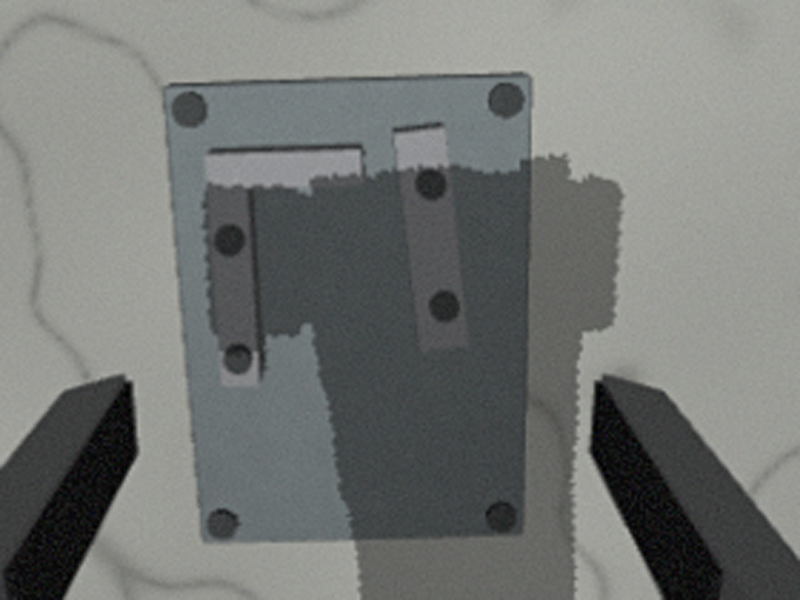

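View pics/v_dw.png

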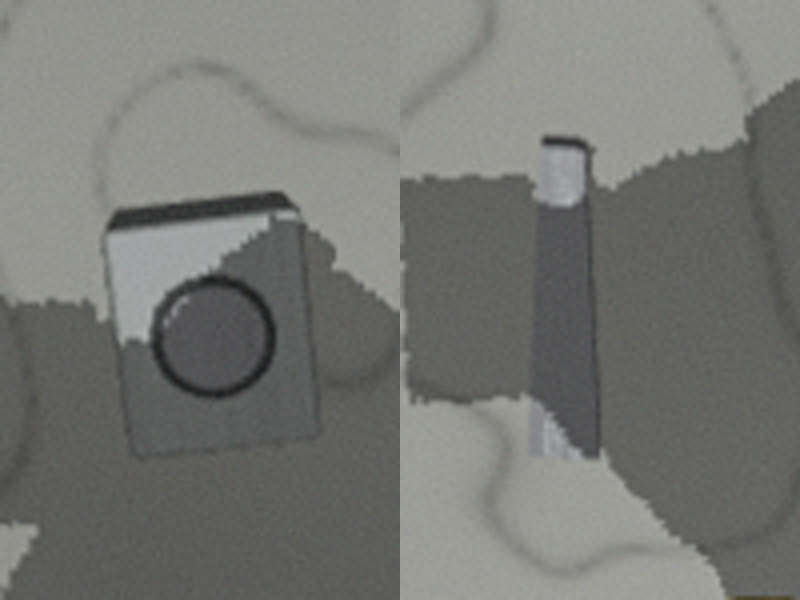

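The fixture crop shows plate corners near (167,88), (529,77), (522,534) and (203,541), with the stop at the top, the wall at left and the fence at right. The die's top corners are (108,232), (298,210), (318,434) and (135,457). The wedge has its thin end at the top (543–586,148) and its thick end at the bottom (529–600,457). I'll fit rigid poses to these points.

```bash
python3 - <<'E'
from h import *
from scipy.optimize import least_squares
def fit(name,px,obj,x0):
    c=pickle.load(open(name+".pkl","rb")); obj=np.array(obj,float)/1000; px=np.array(px,float)
    def T(v): 
        a,b=np.cos(v[2]),np.sin(v[2]); return np.c_[v[0]+a*obj[:,0]-b*obj[:,1], v[1]+b*obj[:,0]+a*obj[:,1], obj[:,2]]
    r=least_squares(lambda v:(w2px("wrist",T(v),c)-px).ravel(),x0,x_scale=[.01,.01,.1],loss="soft_l1")
    print(name,r.x.round(4),"res px\n",(w2px("wrist",T(r.x),c)-px).round(1).tolist()); return r.x
px=np.array([[167,88],[529,77],[522,534],[203,541],[207,153],[360,147],[221,385],[258,381]])/2.857+[130,90]
F=fit("w_fix",px,[[80,75,12],[80,-75,12],[-130,-75,12],[-130,75,12],[54,56,32],[54,-5,32],[-43,56,32],[-43,40,32]],[.594,.045,.25])
c=pickle.load(open("w_fix.pkl","rb"))
w=px2w("wrist",np.array([[422,352],[467,347],[394,132],[443,127]])/2.857+[130,90],.032,c)[:,:2]-F[:2]
a=F[2]; print("fence corners in fixture",(w@np.array([[np.cos(a),-np.sin(a)],[np.sin(a),np.cos(a)]])*1000).round(1).tolist())
D=fit("w_die",np.array([[108,232],[298,210],[318,434],[135,457]])/4+[211,77],[[30,25,55],[30,-25,55],[-30,-25,55],[-30,25,55]],[.42,-.265,.1])
W=fit("w_wedge",(np.array([[543,147],[586,150],[600,459],[529,455]])-[400,0])/4+[202,108],[[45,10.5,22],[45,-1.5,22],[-45,-10.5,22],[-45,10.5,22]],[.503,.28,.1])
np.save("FDW.npy",[F,D,W])
go(D[0],D[1],0.15,D[2])
E
```

```text
w_fix [0.5969 0.0425 0.2762] res px
 [[-1.9, -1.7], [1.6, -1.5], [0.3, 0.7], [-1.0, 0.9], [-0.8, -0.2], [0.5, 0.3], [0.1, 0.1], [0.5, 1.1]]
fence corners in fixture [[-30.5, -27.7], [-28.9, -46.2], [59.9, -17.7], [61.3, -36.7]]
w_die [ 0.4158 -0.2689  0.3197] res px
 [[-1.9, -0.6], [0.9, -1.2], [1.6, 1.1], [-0.8, 1.0]]
w_wedge [0.5024 0.2877 0.0842] res px
 [[-0.2, -0.3], [0.2, -0.4], [0.2, 0.5], [-0.2, 0.4]]
shift [-0.184   0.5267  0.0508] turn [ 0.03 -0.02 -9.98] clock 4.4
```

The fits agree to 1–2 px. From the picture, f is about -24 mm. Now I'll move over the die.

Scaled: 0.527 m / 0.6 = 0.8783, -0.184 m / 0.6 = -0.3067, -10 degrees / 180 = -0.0556.

Request:
{"api": "servo_tool", "payload": {"increments": [[1, -0.3067, 0.8783, 0.0833, 0, 0, -0.0556], [1, -0.3067, 0.8783, 0.0833, 0, 0, -0.0556], [1, -0.3067, 0.8783, 0.0833, 0, 0, -0.0556], [1, -0.3067, 0.8783, 0.0833, 0, 0, -0.0556], [1, -0.3067, 0.8783, 0.0833, 0, 0, -0.0556], [1, -0.3067, 0.8783, 0.0833, 0, 0, -0.0556], [1, -0.3067, 0.8783, 0.0833, 0, 0, -0.0556], [1, -0.3067, 0.8783, 0.0833, 0, 0, -0.0556], [1, -0.3067, 0.8783, 0.0833, 0, 0, -0.0556], [1, -0.3067, 0.8783, 0.0833, 0, 0, -0.0556], [1, -0.3067, 0.8783, 0.0833, 0, 0, -0.0556], [1, -0.3067, 0.8783, 0.0833, 0, 0, -0.0556], [1, -0.3067, 0.8783, 0.0833, 0, 0, -0.0556], [1, -0.3067, 0.8783, 0.0833, 0, 0, -0.0556]]}}

```text
clock: 5.8
tool_pos: [0.4161, -0.2675, 0.1505]
tool_rot: [0.987, 0.16, 0.0, -0.0]
wrist_force: [0.1, 0.7, 0.3]
grip_width: 0.0941
finger_force: 0.0
```

```bash
python3 - <<'E'
from h import *
F,D,W=np.load("FDW.npy"); go(D[0],D[1],0.026,D[2])
E
```

```text
shift [-0.0008  0.0013  0.1245] turn [-0.02 -0.01  0.12] clock 5.8
```

Scaled: 0.1245 m / 0.6 = 0.2075, 0.115 m / 0.6 = 0.1917.

Request:
{"api": "servo_tool", "payload": {"increments": [[1, -0.0017, 0.0017, 0.0833, 0, 0, 0], [1, -0.0017, 0.0017, 0.15, 0, 0, 0], [1, -0.0017, 0.0017, 0.1917, 0, 0, 0], [1, -0.0017, 0.0017, 0.2075, 0, 0, 0], [1, -0.0017, 0.0017, 0.2075, 0, 0, 0], [0, -0.0017, 0.0017, 0.2075, 0, 0, 0], [0, -0.0017, 0.0017, 0.2075, 0, 0, 0], [0, -0.0017, 0.0017, 0.2075, 0, 0, 0], [0, -0.0017, 0.0017, 0.2075, 0, 0, 0], [0, -0.0017, 0.0017, 0.2075, 0, 0, 0], [0, -0.0017, 0.0017, 0.2075, 0, 0, 0]]}}

```text
clock: 6.9
tool_pos: [0.4156, -0.2689, 0.0261]
tool_rot: [0.987, 0.161, 0.0, -0.0]
wrist_force: [-0.7, -1.1, 4.7]
grip_width: 0.0501
finger_force: 30.1
```

```bash
cat >> h.py <<'E'
def gofix(fx,fy,z,dyaw=0):
    F=np.load("FDW.npy")[0]; a=F[2]; go(F[0]+fx*np.cos(a)-fy*np.sin(a),F[1]+fx*np.sin(a)+fy*np.cos(a),z,a+dyaw)
def infix():
    F=np.load("FDW.npy")[0]; a=F[2]; s=state(); r=R.from_euler("z",-a); p=r.apply(s["tool_pos"]-[F[0],F[1],0])*1000
    print("fix mm",p.round(2),"yaw err deg",round(np.degrees((r*R.from_quat(s["tool_rot"])*R.from_euler("x",np.pi)).as_euler("zyx")[0]),2),"force fix",r.apply(s["wrist_force"]).round(1),"w",round(s["grip_width"],4),"t",round(s["clock"],2))
E
python3 - <<'E'
from h import *
gofix(0.004,0.011,0.11); infix()
E
```

```text
shift [ 0.2752 -0.2486 -0.0838] turn [-0.01 -0.    2.67] clock 6.9
fix mm [-259.35 -250.15   26.14] yaw err deg 2.67 force fix [-1.  -0.9  4.7] w 0.0501 t 6.9
```

Scaled: 0.275 m / 0.6 = 0.4583, -0.249 m / 0.6 = -0.415, 2.7 degrees / 180 = 0.015.

Request:
{"api": "servo_tool", "payload": {"increments": [[0, 0, 0, -0.0667, 0, 0, 0], [0, 0, 0, -0.14, 0, 0, 0], [0, 0.0667, -0.05, -0.14, 0, 0, 0.015], [0, 0.4583, -0.415, -0.14, 0, 0, 0.015], [0, 0.4583, -0.415, -0.14, 0, 0, 0.015], [0, 0.4583, -0.415, -0.14, 0, 0, 0.015], [0, 0.4583, -0.415, -0.14, 0, 0, 0.015], [0, 0.4583, -0.415, -0.14, 0, 0, 0.015], [0, 0.4583, -0.415, -0.14, 0, 0, 0.015], [0, 0.4583, -0.415, -0.14, 0, 0, 0.015], [0, 0.4583, -0.415, -0.14, 0, 0, 0.015], [0, 0.4583, -0.415, -0.14, 0, 0, 0.015], [0, 0.4583, -0.415, -0.14, 0, 0, 0.015], [0, 0.4583, -0.415, -0.14, 0, 0, 0.015]]}}

```text
clock: 8.3
tool_pos: [0.5971, 0.0529, 0.11]
tool_rot: [0.991, 0.136, -0.0, 0.0]
wrist_force: [0.4, -0.2, -4.1]
grip_width: 0.0496
finger_force: 30.0
```

```bash
python3 - <<'E'
from h import *
infix(); gofix(0.004,0.011,0.05)
im,c=snap("w_place"); cv2.imwrite("pics/v_place.png",cv2.resize(im[60:330,100:420],(711,600),interpolation=cv2.INTER_CUBIC))
E
```

```text
fix mm [  3.     9.98 109.97] yaw err deg -0.13 force fix [ 0.3 -0.3 -4.1] w 0.0496 t 8.3
shift [ 0.001 -0.001  0.06 ] turn [ 0.02  0.02 -0.13] clock 8.3
```

View pics/v_place.png

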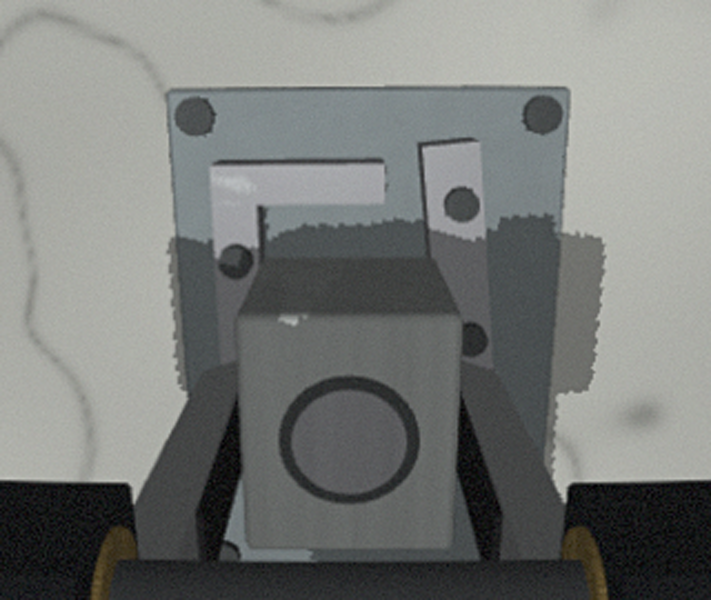

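The stop's inner edge lies at (259,206)–(385,203) and the die is held level, with its lower front edge at (258,258)–(435,258). I'll refine the fixture pose from this clearer view and check the die's position in the hand.

```bash
python3 - <<'E'
from h import *
from scipy.optimize import least_squares
c=pickle.load(open("w_place.pkl","rb")); S=lambda p: np.array(p,float)/2.222+[100,60]
F=np.load("FDW.npy")[0]
loc=lambda w:((w[:,:2]-F[:2])@np.array([[np.cos(F[2]),-np.sin(F[2])],[np.sin(F[2]),np.cos(F[2])]])*1000).round(1).tolist()
print("stop 40,-5;54,-5;54,56;40,40:",loc(px2w("wrist",S([[385,203],[384,163],[210,167],[259,206]]),.032,c)))
print("plate 80,75;80,-75:",loc(px2w("wrist",S([[169,92],[569,89]]),.012,c)))
print("fence far:",loc(px2w("wrist",S([[419,145],[480,140]]),.032,c)))
print("die bottom front:",loc(px2w("wrist",S([[258,258],[435,258]]),.0839,c)),"top front",loc(px2w("wrist",S([[238,316],[460,316]]),.1389,c)))
E
```

```text
stop 40,-5;54,-5;54,56;40,40: [[39.7, -4.8], [53.7, -4.3], [52.7, 56.2], [38.9, 39.6]]
plate 80,75;80,-75: [[78.1, 73.8], [78.9, -73.2]]
fence far: [[59.9, -16.3], [61.6, -37.4]]
die bottom front: [[32.5, 34.0], [32.4, -16.6]] top front [[33.1, 31.8], [32.9, -15.7]]
```

Scaled: 0.071 m / 0.6 = 0.1183, 0.068 m / 0.6 = 0.1133, -0.5 degrees / 180 = -0.0028.

Request:
{"api": "servo_tool", "payload": {"increments": [[0, 0.0017, 0, 0.05, 0, 0, -0.0028], [0, 0.0017, 0, 0.0917, 0, 0, -0.0028], [0, 0.0017, 0, 0.1133, 0, 0, -0.0028], [0, 0.0017, 0, 0.1183, 0, 0, -0.0028], [0, 0.0017, 0, 0.1183, 0, 0, -0.0028], [0, 0.0017, 0, 0.1183, 0, 0, -0.0028]]}}

```text
clock: 8.95
tool_pos: [0.5991, 0.0547, 0.04]
tool_rot: [0.99, 0.142, 0.001, -0.0]
wrist_force: [0.2, -0.3, -4.5]
grip_width: 0.0496
finger_force: 30.0
```

```bash
python3 - <<'E'
from h import *
infix()
E
```

```text
fix mm [ 5.42 11.13 40.01] yaw err deg 0.46 force fix [ 0.2 -0.3 -4.5] w 0.0496 t 8.95
```

Scaled: -0.003 m / 0.6 = -0.005, -0.001 m / 0.6 = -0.0017.

Request:
{"api": "servo_tool", "payload": {"increments": [[0, 0, 0, 0.0017, 0, 0, 0], [0, 0.0017, -0.0017, 0.0025, 0, 0, 0], [0, 0.0033, -0.0033, 0.0025, 0, 0, 0], [0, 0.005, -0.005, 0.0025, 0, 0, 0], [0, 0.005, -0.005, 0.0025, 0, 0, 0]]}}

```text
clock: 9.45
tool_pos: [0.601, 0.0583, 0.0382]
tool_rot: [0.99, 0.142, 0.0, 0.0]
wrist_force: [-1.2, -2.1, 4.6]
grip_width: 0.0497
finger_force: 30.0
```

```bash
python3 - <<'E'
from h import *
infix()
E
```

```text
fix mm [ 8.3  14.11 38.17] yaw err deg 0.46 force fix [-1.7 -1.7  4.6] w 0.0497 t 9.45
```

Scaled: 0.0025 m / 0.6 = 0.0042, 0.002 m / 0.6 = 0.0033.

Request:
{"api": "servo_tool", "payload": {"increments": [[0, 0.0017, 0, 0, 0, 0, 0], [0, 0.0033, 0, 0, 0, 0, 0], [0, 0.0042, 0, 0, 0, 0, 0], [0, 0.0042, 0, 0, 0, 0, 0]]}}

```text
clock: 9.85
tool_pos: [0.602, 0.0588, 0.0381]
tool_rot: [0.99, 0.142, -0.001, 0.0]
wrist_force: [-11.0, -4.4, 14.8]
grip_width: 0.05
finger_force: 30.0
```

```bash
python3 - <<'E'
from h import *
infix()
E
```

```text
fix mm [ 9.39 14.31 38.13] yaw err deg 0.46 force fix [-11.8  -1.3  14.8] w 0.05 t 9.85
```

Request:
{"api": "servo_tool", "payload": {"increments": [[0, -0.0008, -0.0017, 0, 0, 0, 0], [0, -0.0008, -0.0033, -0.0008, 0, 0, 0], [0, -0.0008, -0.0042, -0.0008, 0, 0, 0], [0, -0.0008, -0.0042, -0.0008, 0, 0, 0]]}}

```text
clock: 10.25
tool_pos: [0.6015, 0.0607, 0.0382]
tool_rot: [0.99, 0.141, -0.0, 0.0]
wrist_force: [-3.8, -5.7, 3.7]
grip_width: 0.0497
finger_force: 30.0
```

```bash
python3 - <<'E'
from h import *
infix()
E
```

```text
fix mm [ 9.38 16.31 38.16] yaw err deg 0.44 force fix [-5.2 -4.4  3.7] w 0.0497 t 10.25
```

Scaled: -0.0015 m / 0.6 = -0.0025, -0.001 m / 0.6 = -0.0017.

Request:
{"api": "servo_tool", "payload": {"increments": [[0, 0, -0.0017, 0, 0, 0, 0], [0, 0, -0.0025, 0, 0, 0, 0], [0, 0, -0.0025, 0, 0, 0, 0]]}}

```text
clock: 10.55
tool_pos: [0.6012, 0.0618, 0.0382]
tool_rot: [0.99, 0.141, -0.0, 0.001]
wrist_force: [-2.5, -6.6, 3.8]
grip_width: 0.0499
finger_force: 30.0
```

```bash
python3 - <<'E'
from h import *
infix()
E
```

```text
fix mm [ 9.4  17.36 38.18] yaw err deg 0.42 force fix [-4.2 -5.7  3.8] w 0.0499 t 10.55
```

Scaled: -0.002 m / 0.6 = -0.0033, -0.001 m / 0.6 = -0.0017.

Request:
{"api": "servo_tool", "payload": {"increments": [[0, 0, -0.0017, 0, 0, 0, 0], [0, 0, -0.0033, 0, 0, 0, 0], [0, 0, -0.0033, 0, 0, 0, 0]]}}

```text
clock: 10.85
tool_pos: [0.6011, 0.0619, 0.0382]
tool_rot: [0.99, 0.141, -0.0, 0.001]
wrist_force: [-0.8, -13.8, 2.2]
grip_width: 0.0499
finger_force: 30.0
```

```bash
python3 - <<'E'
from h import *
infix(); s=state(); print(s["wrist_torque"])
im,c=snap("w_seat"); cv2.imwrite("pics/v_seat.png",cv2.resize(im[120:330,110:390],(800,600),interpolation=cv2.INTER_CUBIC))
E
```

```text
fix mm [ 9.34 17.49 38.21] yaw err deg 0.35 force fix [ -4.5 -13.1   2.2] w 0.0499 t 10.85
[-3.60126041 -0.02588516 -0.10440994]
```

View pics/v_seat.png

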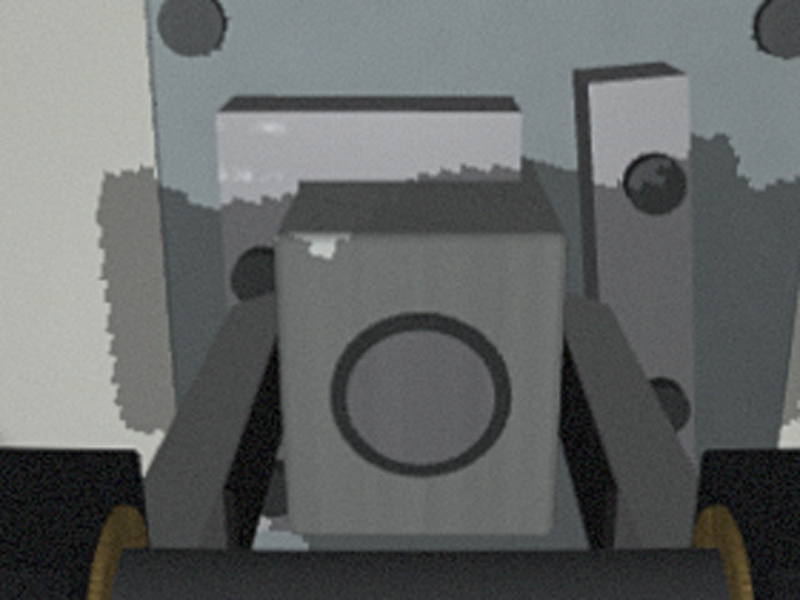

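The die sits flush at the stop (edge row about 183) and the wall, with about 12 N in x and 13 N in y felt at contact. Now I'll release it and rise.

Scaled: -0.12 m / 0.6 = -0.2, -0.08 m / 0.6 = -0.1333.

Request:
{"api": "servo_tool", "payload": {"increments": [[0.65, 0, 0.0017, 0, 0, 0, 0], [0.75, 0, 0.0025, 0, 0, 0, 0], [0.75, 0, 0.0025, 0, 0, 0, 0], [0.75, 0, 0.0025, 0, 0, 0, 0], [0.75, 0, 0.0025, -0.0667, 0, 0, 0], [0.75, 0, 0.0025, -0.1333, 0, 0, 0], [0.75, 0, 0.0025, -0.2, 0, 0, 0], [0.75, 0, 0.0025, -0.2, 0, 0, 0]]}}

```text
clock: 11.7
tool_pos: [0.6039, 0.0642, 0.1635]
tool_rot: [0.99, 0.142, 0.004, -0.0]
wrist_force: [-0.0, -0.5, 0.8]
grip_width: 0.0704
finger_force: 0.0
```

```bash
python3 - <<'E'
from h import *
infix()
A=np.load("FDW.npy"); F=A[0]; a=F[2]; F[:2]+=0.0025*np.array([-np.sin(a),np.cos(a)]); F[2]+=0.006; np.save("FDW.npy",A); W=A[2]
im,c=snap("w_rel")
# corners of the die top, predicted seated (camera view), for check
w=W[:2]+R.from_euler("z",W[2]).apply([-.025,.001,0])[:2]+[0,0.0015]
print("grasp",w); go(w[0],w[1],0.15,W[2]); 
cv2.imwrite("pics/v_rel.png",cv2.resize(im[100:310,100:380],(800,600),interpolation=cv2.INTER_CUBIC))
E
```

```text
fix mm [ 12.61  18.99 163.5 ] yaw err deg 0.48 force fix [-0.1 -0.4  0.8] w 0.0704 t 11.7
grasp [0.47742688 0.28813776]
shift [-0.0572 -0.2505  0.0103] turn [ 1.000e-02 -2.800e-01  1.147e+01] clock 11.75
```

View pics/v_rel.png

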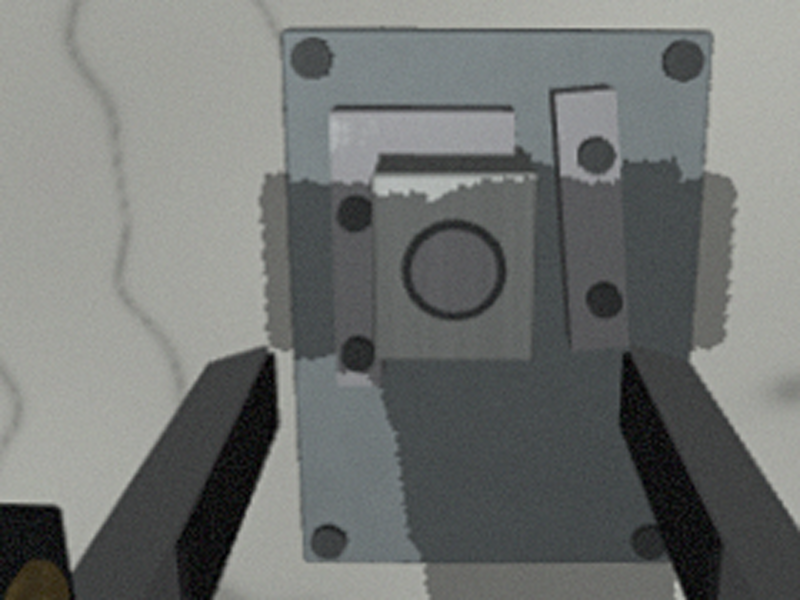

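The die stands upright in the corner at (453,270), flush with wall and stop, and the slot is free. Next, the wedge.

Scaled: -0.25 m / 0.6 = -0.4167, -0.057 m / 0.6 = -0.095, 11.5 degrees / 180 = 0.0639.

Request:
{"api": "servo_tool", "payload": {"increments": [[0.6, -0.095, -0.4167, 0.0167, 0, 0, 0.0639], [0.6, -0.095, -0.4167, 0.0167, 0, 0, 0.0639], [0.6, -0.095, -0.4167, 0.0167, 0, 0, 0.0639], [0.6, -0.095, -0.4167, 0.0167, 0, 0, 0.0639], [0.6, -0.095, -0.4167, 0.0167, 0, 0, 0.0639], [0.6, -0.095, -0.4167, 0.0167, 0, 0, 0.0639], [0.6, -0.095, -0.4167, 0.0167, 0, 0, 0.0639], [0.6, -0.095, -0.4167, 0.0167, 0, 0, 0.0639], [0.6, -0.095, -0.4167, 0.0167, 0, 0, 0.0639]]}}

```text
clock: 12.65
tool_pos: [0.4771, 0.2855, 0.1476]
tool_rot: [0.999, 0.041, -0.0, 0.0]
wrist_force: [0.7, 1.1, -0.6]
grip_width: 0.0561
finger_force: 0.0
```

```bash
python3 - <<'E'
from h import *
W=np.load("FDW.npy")[2]
im,c=snap("w_w2")
p=w2px("wrist",[[W[0],W[1],0.011]],c)[0].astype(int); print(p)
cv2.imwrite("pics/v_w2.png",cv2.resize(im[p[1]-70:p[1]+70,p[0]-50:p[0]+50],(428,600),interpolation=cv2.INTER_CUBIC))
w=W[:2]+R.from_euler("z",W[2]).apply([-.025,.001,0])[:2]+[0,0.0015]
go(w[0],w[1],0.003,W[2])
E
```

```text
[254 153]
shift [ 0.0005 -0.0026  0.1447] turn [ 0.03  0.01 -0.17] clock 12.7
```

View pics/v_w2.png

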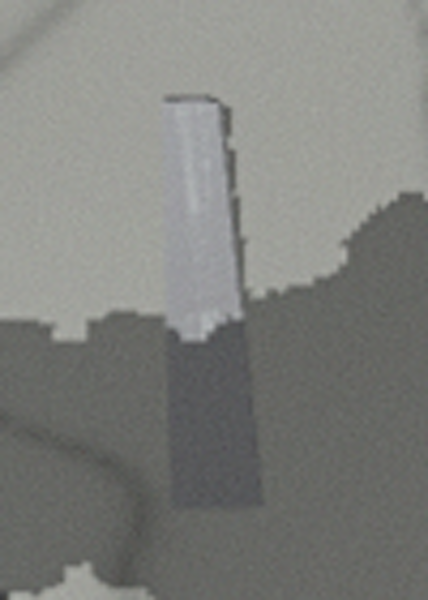

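```bash
python3 - <<'E'
from h import *
from scipy.optimize import least_squares
c=pickle.load(open("w_w2.pkl","rb")); px=np.array([[165,101],[219,103],[262,506],[172,505]])/4.286+[204,83]
obj=np.array([[45,10.5,22],[45,-1.5,22],[-45,-10.5,22],[-45,10.5,22]])/1000
T=lambda v: R.from_euler("z",v[2]).apply(obj)+[v[0],v[1],0]
r=least_squares(lambda v:(w2px("wrist",T(v),c)-px).ravel(),[.502,.288,.08],x_scale=[.01,.01,.1])
print(r.x,r.fun.round(1)); A=np.load("FDW.npy"); A[2]=r.x; np.save("FDW.npy",A); W=r.x
w=W[:2]+R.from_euler("z",W[2]).apply([-.025,.002,0])[:2]
go(w[0],w[1],0.004,W[2])
E
```

```text
[0.50234699 0.28805755 0.08646466] [-0.4 -0.4  0.4 -1.   0.4  0.6 -0.4  1. ]
shift [ 0.0004 -0.0023  0.1437] turn [ 0.03  0.01 -0.3 ] clock 12.7
```

Scaled: 0.1445 m / 0.6 = 0.2408, -0.002 m / 0.6 = -0.0033, -0.3 degrees / 180 = -0.0017.

Request:
{"api": "servo_tool", "payload": {"increments": [[0.6, 0, -0.0033, 0.0833, 0, 0, -0.0017], [0.6, 0, -0.0033, 0.1667, 0, 0, -0.0017], [0.6, 0, -0.0033, 0.2167, 0, 0, -0.0017], [0.6, 0, -0.0033, 0.2367, 0, 0, -0.0017], [0.6, 0, -0.0033, 0.2408, 0, 0, -0.0017], [0.6, 0, -0.0033, 0.2408, 0, 0, -0.0017], [0, 0, -0.0033, 0.2408, 0, 0, -0.0017], [0, 0, -0.0033, 0.2408, 0, 0, -0.0017], [0, 0, -0.0033, 0.2408, 0, 0, -0.0017], [0, 0, -0.0033, 0.2408, 0, 0, -0.0017], [0, 0, -0.0033, 0.2408, 0, 0, -0.0017], [0, 0, -0.0033, 0.2408, 0, 0, -0.0017]]}}

```text
clock: 13.9
tool_pos: [0.4762, 0.2893, 0.0038]
tool_rot: [0.999, 0.044, 0.0, -0.0]
wrist_force: [-1.2, 0.2, 6.5]
grip_width: 0.0188
finger_force: 29.8
```

```bash
python3 - <<'E'
from h import *
infix(); gofix(-.085,-.023,.09)
E
```

```text
fix mm [-47.19 268.12   3.78] yaw err deg -11.08 force fix [-1.1  0.5  6.5] w 0.0188 t 13.9
shift [ 0.0189  0.293  -0.0862] turn [ -0.    -0.02 -11.08] clock 13.9
```

Scaled: 0.293 m / 0.6 = 0.4883, -0.106 m / 0.6 = -0.1767, -11.1 degrees / 180 = -0.0617.

Request:
{"api": "servo_tool", "payload": {"increments": [[0, 0, 0, -0.0667, 0, 0, 0], [0, 0, 0, -0.1333, 0, 0, 0], [0, 0, 0, -0.1767, 0, 0, -0.0167], [0, 0.0033, 0.4883, -0.1767, 0, 0, -0.0617], [0, 0.0033, 0.4883, -0.1767, 0, 0, -0.0617], [0, 0.0033, 0.4883, -0.1767, 0, 0, -0.0617], [0, 0.0033, 0.4883, -0.1767, 0, 0, -0.0617], [0, 0.0033, 0.4883, -0.1767, 0, 0, -0.0617], [0, 0.0033, 0.4883, -0.1767, 0, 0, -0.0617], [0, 0.0033, 0.4883, -0.1767, 0, 0, -0.0617], [0, 0.0033, 0.4883, -0.1767, 0, 0, -0.0617], [0, 0.0033, 0.4883, -0.1767, 0, 0, -0.0617]]}}

```text
clock: 15.1
tool_pos: [0.5039, -0.0014, 0.1094]
tool_rot: [0.99, 0.141, -0.0, -0.0]
wrist_force: [-0.2, 0.8, -2.7]
grip_width: 0.0191
finger_force: 29.8
```

```bash
python3 - <<'E'
from h import *
infix()
im,c=snap("w_inh"); cv2.imwrite("pics/v_inh.png",cv2.resize(im[60:360,100:420],(640,600),interpolation=cv2.INTER_CUBIC))
E
```

```text
fix mm [-101.54  -18.8   109.41] yaw err deg 0.09 force fix [ 0.   0.8 -2.7] w 0.0191 t 15.1
```

View pics/v_inh.png

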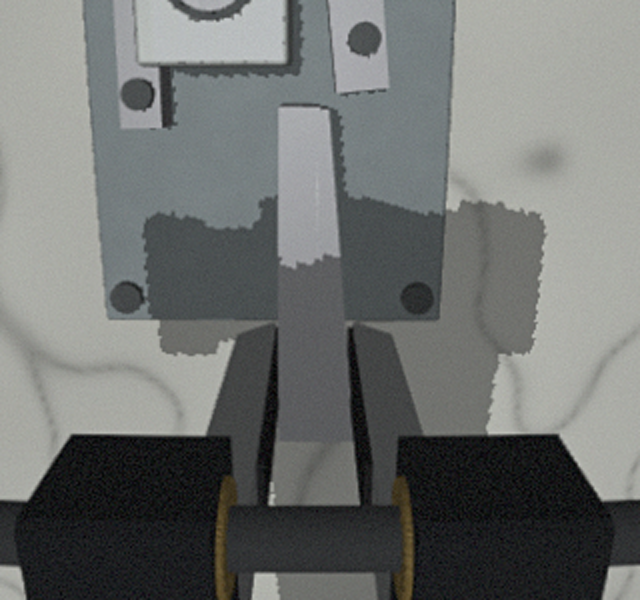

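The wedge is held level with its thin end at (279–330,107), pointing at the mouth between the die corner (290,66) and the fence corner (337,93). I've used all 10 pictures, so the rest will be by numbers.

```bash
python3 - <<'E'
from h import *
from scipy.optimize import least_squares
c=pickle.load(open("w_inh.pkl","rb")); S=lambda p:np.array(p,float)/2+[100,60]
F=np.load("FDW.npy")[0]
loc=lambda w:((w[:,:2]-F[:2])@np.array([[np.cos(F[2]),-np.sin(F[2])],[np.sin(F[2]),np.cos(F[2])]])*1000).round(1).tolist()
print("die -x edge (-20,40),(-20,-10):",loc(px2w("wrist",S([[138,63],[290,66]]),.067,c)),"fence:",loc(px2w("wrist",S([[337,93],[388,89]]),.032,c)))
print("plate (-130,75),(-130,-75)",loc(px2w("wrist",S([[107,320],[440,320]]),.012,c)))
obj=np.array([[45,10.5,127.6],[45,-1.5,127.6],[-45,-10.5,127.6],[-45,10.5,127.6]])/1000
px=S([[279,107],[330,107],[352,440],[276,441]])
T=lambda v: R.from_euler("z",v[2]).apply(obj)+[v[0],v[1],0]
r=least_squares(lambda v:(w2px("wrist",T(v),c)-px).ravel(),[.52,0,.28],x_scale=[.01,.01,.1])
print("wedge fix",loc(np.array([[r.x[0],r.x[1],0]])),"yaw rel deg",np.degrees(r.x[2]-F[2]),r.fun.round(1)); infix()
E
```

```text
die -x edge (-20,40),(-20,-10): [[-19.5, 36.4], [-20.8, -12.9]] fence: [[-30.4, -29.3], [-28.9, -48.6]]
plate (-130,75),(-130,-75) [[-129.7, 72.2], [-129.5, -76.9]]
wedge fix [[-75.7, -21.8]] yaw rel deg -1.337933824445278 [ 0.  -0.8 -0.2 -0.2  0.2  1.3  0.   0.1]
fix mm [-101.39  -18.53  109.44] yaw err deg 0.13 force fix [-0.1 -0.3 -2. ] w 0.0193 t 15.15
```

Scaled: 0.093 m / 0.6 = 0.155, 0.003 m / 0.6 = 0.005, -1.3 degrees / 180 = -0.0072.

Request:
{"api": "servo_tool", "payload": {"increments": [[0, 0, 0.005, 0.0667, 0, 0, -0.0072], [0, 0, 0.005, 0.125, 0, 0, -0.0072], [0, 0, 0.005, 0.1483, 0, 0, -0.0072], [0, 0, 0.005, 0.155, 0, 0, -0.0072], [0, 0, 0.005, 0.155, 0, 0, -0.0072], [0, 0, 0.005, 0.155, 0, 0, -0.0072]]}}

```text
clock: 15.75
tool_pos: [0.5058, -0.0048, 0.0176]
tool_rot: [0.988, 0.152, 0.001, 0.0]
wrist_force: [-0.1, -0.6, -1.6]
grip_width: 0.0193
finger_force: 29.9
```

```bash
python3 - <<'E'
from h import *
infix()
E
```

```text
fix mm [-100.73  -22.53   17.56] yaw err deg 1.36 force fix [-0.2 -0.6 -1.6] w 0.0193 t 15.75
```

Request:
{"api": "servo_tool", "payload": {"increments": [[0, 0, -0.0017, 0.0017, 0, 0, 0], [0, 0.01, -0.0017, 0.002, 0, 0, 0], [0, 0.02, -0.0012, 0.002, 0, 0, 0], [0, 0.03, -0.0008, 0.002, 0, 0, 0], [0, 0.0383, -0.0007, 0.002, 0, 0, 0], [0, 0.0383, -0.0007, 0.002, 0, 0, 0]]}}

```text
clock: 16.35
tool_pos: [0.528, 0.0023, 0.0156]
tool_rot: [0.988, 0.152, 0.001, -0.0]
wrist_force: [2.0, 1.6, 2.3]
grip_width: 0.0193
finger_force: 29.9
```

```bash
python3 - <<'E'
from h import *
infix()
E
```

```text
fix mm [-77.34 -21.9   15.56] yaw err deg 1.33 force fix [2.4 1.  2.3] w 0.0193 t 16.35
```

Scaled: -0.06 m / 0.6 = -0.1, -0.038 m / 0.6 = -0.0633, 1.3 degrees / 180 = 0.0072.

Request:
{"api": "servo_tool", "payload": {"increments": [[0.4, 0, 0, 0, 0, 0, 0], [0.4, 0, 0, 0, 0, 0, 0], [0.4, 0, 0, 0, 0, 0, 0], [0.4, 0, 0, -0.05, 0, 0, 0], [0.4, 0, 0, -0.1, 0, 0, 0], [0, -0.0333, 0, -0.1, 0, 0, 0.0072], [0, -0.0633, 0, -0.1, 0, 0, 0.0072], [0, -0.0633, 0, -0.1, 0, 0, 0.0072], [0, -0.0633, 0, -0.1, 0, 0, 0.0072], [0, -0.0633, 0, -0.1, 0, 0, 0.0072]]}}

```text
clock: 17.35
tool_pos: [0.4912, -0.0092, 0.0753]
tool_rot: [0.99, 0.141, 0.0, -0.0]
wrist_force: [-0.5, 0.5, -0.8]
grip_width: 0.0018
finger_force: 0.0
```

```bash
python3 - <<'E'
from h import *
infix(); gofix(-.117,-.0215,.019)
im,c=snap("w_st")
F=np.load("FDW.npy")[0]
for q,z in (("wedge",0.012),("die",0.012)):
  for r in models.place_of("wrist",q)[:2]:
    p=np.array(r["point"])*[512,384]; w=px2w("wrist",[p],z,c)[0]; print(q,round(r["score"],2),p.round(),(R.from_euler("z",-F[2]).apply(w-[F[0],F[1],0])*1000).round(1))
E
```

```text
fix mm [-115.99  -22.72   75.33] yaw err deg 0.03 force fix [-0.4  0.7 -0.8] w 0.0018 t 17.35
shift [-0.001  -0.0012  0.0563] turn [-0.01 -0.03  0.03] clock 17.35
wedge 0.67 [254. 116.] [-51.4 -22.5  12. ]
die 0.62 [200.  27.] [ 9.3 13.9 12. ]
```

Scaled: 0.056 m / 0.6 = 0.0933, 0.03 m / 0.6 = 0.05.

Request:
{"api": "servo_tool", "payload": {"increments": [[0, -0.0017, -0.0017, 0.05, 0, 0, 0], [0, -0.0017, -0.0017, 0.0833, 0, 0, 0], [0, -0.0017, -0.0017, 0.0933, 0, 0, 0], [0, -0.0017, -0.0017, 0.0933, 0, 0, 0], [0, 0.0083, -0.0017, 0.0933, 0, 0, 0], [0, 0.015, -0.0017, 0.0933, 0, 0, 0], [0, 0.02, -0.0017, 0.0933, 0, 0, 0], [0, 0.025, -0.0017, 0.0933, 0, 0, 0], [0, 0.025, -0.0017, 0.0933, 0, 0, 0]]}}

```text
clock: 18.4
tool_pos: [0.5052, -0.0042, 0.0196]
tool_rot: [0.99, 0.141, 0.0, -0.0]
wrist_force: [1.3, 1.2, -0.5]
grip_width: 0.0008
finger_force: 0.0
```

```bash
python3 - <<'E'
from h import *
infix()
E
```

```text
fix mm [-101.1   -21.79   19.58] yaw err deg 0.03 force fix [ 1.5  0.8 -0.5] w 0.0008 t 18.4
```

Scaled: 0.01 m / 0.6 = 0.0167, 0.009 m / 0.6 = 0.015.

Request:
{"api": "servo_tool", "payload": {"increments": [[0, 0.0025, 0, 0, 0, 0, 0], [0, 0.005, 0, 0, 0, 0, 0], [0, 0.0075, 0, 0, 0, 0, 0], [0, 0.01, 0, 0, 0, 0, 0], [0, 0.0125, 0, 0, 0, 0, 0], [0, 0.015, 0, 0, 0, 0, 0], [0, 0.0167, 0, 0, 0, 0, 0], [0, 0.0167, 0, 0, 0, 0, 0]]}}

```text
clock: 19.2
tool_pos: [0.5144, -0.0015, 0.0193]
tool_rot: [0.99, 0.141, 0.0, -0.0]
wrist_force: [-0.6, 0.1, 0.1]
grip_width: 0.0006
finger_force: 0.0
```

```bash
python3 - <<'E'
from h import *
infix()
E
```

```text
fix mm [-91.49 -21.75  19.31] yaw err deg 0.03 force fix [-0.5  0.2  0.1] w 0.0006 t 19.2
```

Scaled: 0.006 m / 0.6 = 0.01, 0.005 m / 0.6 = 0.0083.

Request:
{"api": "servo_tool", "payload": {"increments": [[0, 0.0017, 0, 0, 0, 0, 0], [0, 0.0033, 0, 0, 0, 0, 0], [0, 0.005, 0, 0, 0, 0, 0], [0, 0.0067, 0, 0, 0, 0, 0], [0, 0.0083, 0, 0, 0, 0, 0], [0, 0.01, 0, 0, 0, 0, 0], [0, 0.01, 0, 0, 0, 0, 0]]}}

```text
clock: 19.9
tool_pos: [0.5193, 0.0003, 0.0191]
tool_rot: [0.99, 0.141, -0.001, -0.0]
wrist_force: [-5.4, 1.2, 1.6]
grip_width: 0.0003
finger_force: 2.4
```

```bash
python3 - <<'E'
from h import *
infix()
E
```

```text
fix mm [-86.27 -21.45  19.07] yaw err deg 0.04 force fix [-4.9  2.6  1.6] w 0.0003 t 19.9
```

Scaled: 0.001 m / 0.6 = 0.0017, 0.0003 m / 0.6 = 0.0005.

Request:
{"api": "servo_tool", "payload": {"increments": [[0, 0.0005, 0, 0, 0, 0, 0], [0, 0.001, 0, 0, 0, 0, 0], [0, 0.0015, 0, 0, 0, 0, 0], [0, 0.0017, 0, 0, 0, 0, 0], [0, 0.0017, 0, 0, 0, 0, 0]]}}

```text
clock: 20.4
tool_pos: [0.52, 0.0005, 0.019]
tool_rot: [0.99, 0.141, -0.001, -0.0]
wrist_force: [-5.5, 0.6, 1.8]
grip_width: 0.0006
finger_force: 3.0
```

```bash
python3 - <<'E'
from h import *
infix()
E
```

```text
fix mm [-85.53 -21.4   19.04] yaw err deg 0.04 force fix [-5.1  2.1  1.8] w 0.0006 t 20.4
```

Scaled: 0.0015 m / 0.6 = 0.0025, 0.0012 m / 0.6 = 0.002.

Request:
{"api": "servo_tool", "payload": {"increments": [[0, 0.0007, 0, 0, 0, 0, 0], [0, 0.0013, 0, 0, 0, 0, 0], [0, 0.002, 0, 0, 0, 0, 0], [0, 0.0025, 0, 0, 0, 0, 0], [0, 0.0025, 0, 0, 0, 0, 0]]}}

```text
clock: 20.9
tool_pos: [0.5213, 0.001, 0.019]
tool_rot: [0.99, 0.141, -0.001, -0.0]
wrist_force: [-7.5, 1.0, 2.1]
grip_width: 0.0004
finger_force: 3.5
```

```bash
python3 - <<'E'
from h import *
infix()
E
```

```text
fix mm [-84.24 -21.32  18.97] yaw err deg 0.03 force fix [-7.   3.1  2.1] w 0.0004 t 20.9
```

Scaled: 0.0015 m / 0.6 = 0.0025, 0.0004 m / 0.6 = 0.0007.

Request:
{"api": "servo_tool", "payload": {"increments": [[0, 0.0007, 0, 0, 0, 0, 0], [0, 0.0013, 0, 0, 0, 0, 0], [0, 0.002, 0, 0, 0, 0, 0], [0, 0.0025, 0, 0, 0, 0, 0], [0, 0.0025, 0, 0, 0, 0, 0]]}}

```text
clock: 21.4
tool_pos: [0.524, 0.0012, 0.0193]
tool_rot: [0.99, 0.141, 0.0, -0.0]
wrist_force: [-0.8, 0.6, -0.0]
grip_width: 0.0006
finger_force: 0.6
```

```bash
python3 - <<'E'
from h import *
infix()
E
```

```text
fix mm [-81.55 -21.81  19.35] yaw err deg 0.02 force fix [-0.6  0.8 -0. ] w 0.0006 t 21.4
```

```bash
cat > chk.py <<'E'
from h import *
im,c=snap("w_chk"); F=np.load("FDW.npy")[0]
for cam in ("wrist","top"):
  if cam=="top": imaging.camera("top"); c=None
  for q in ("wedge","die"):
    for r in models.place_of(cam,q)[:3]:
      p=np.array(r["point"])*[512,384]; w=px2w(cam,[p],.012,c)[0]; f=R.from_euler("z",-F[2]).apply(w-[F[0],F[1],0])*1000
      if abs(f[0])<150 and abs(f[1])<100: print(cam,q,round(r["score"],2),p.round(),f.round(1))
infix()
E
python3 chk.py
```

```text
wrist wedge 0.79 [251. 140.] [-26.5 -20.5  12. ]
wrist wedge 0.33 [238. 144.] [-28.7 -12.9  12. ]
wrist die 0.84 [189.  75.] [ 8.5 13.  12. ]
top die 0.54 [228. 194.] [-1.5 18.3 12. ]
fix mm [-81.56 -21.78  19.34] yaw err deg 0.02 force fix [-0.7 -0.5 -0.2] w 0.0005 t 21.7
```

Scaled: 0.002 m / 0.6 = 0.0033, 0.0005 m / 0.6 = 0.0008.

Request:
{"api": "servo_tool", "payload": {"increments": [[0, 0.0008, 0, 0, 0, 0, 0], [0, 0.0017, 0, 0, 0, 0, 0], [0, 0.0025, 0, 0, 0, 0, 0], [0, 0.0033, 0, 0, 0, 0, 0], [0, 0.0033, 0, 0, 0, 0, 0]]}}

```text
clock: 22.2
tool_pos: [0.5253, 0.0017, 0.0192]
tool_rot: [0.99, 0.141, -0.0, 0.0]
wrist_force: [-4.6, -0.1, 2.6]
grip_width: 0.0003
finger_force: 2.5
```

```bash
python3 - <<'E'
from h import *
infix()
E
```

```text
fix mm [-80.16 -21.75  19.18] yaw err deg 0.02 force fix [-4.4  1.2  2.6] w 0.0003 t 22.2
```

Scaled: 0.0013 m / 0.6 = 0.0022, 0.001 m / 0.6 = 0.0017.

Request:
{"api": "servo_tool", "payload": {"increments": [[0, 0.0008, 0, 0, 0, 0, 0], [0, 0.0017, 0, 0, 0, 0, 0], [0, 0.0022, 0, 0, 0, 0, 0], [0, 0.0022, 0, 0, 0, 0, 0], [0, 0.0022, 0, 0, 0, 0, 0]]}}

```text
clock: 22.7
tool_pos: [0.5255, 0.0016, 0.0189]
tool_rot: [0.99, 0.141, -0.001, 0.0]
wrist_force: [-8.6, -2.7, 5.3]
grip_width: 0.0006
finger_force: 4.9
```

```bash
python3 - <<'E'
from h import *
infix()
E
```

```text
fix mm [-79.98 -21.87  18.94] yaw err deg 0.01 force fix [-9.  -0.2  5.3] w 0.0006 t 22.7
```

Scaled: 0.0012 m / 0.6 = 0.002, 0.0008 m / 0.6 = 0.0013.

Request:
{"api": "servo_tool", "payload": {"increments": [[0, 0.0007, 0, 0, 0, 0, 0], [0, 0.0013, 0, 0, 0, 0, 0], [0, 0.002, 0, 0, 0, 0, 0], [0, 0.002, 0, 0, 0, 0, 0], [0, 0.002, 0, 0, 0, 0, 0]]}}

```text
clock: 23.2
tool_pos: [0.5256, 0.0016, 0.0187]
tool_rot: [0.99, 0.141, -0.002, 0.0]
wrist_force: [-14.2, -3.5, 7.5]
grip_width: 0.0002
finger_force: 7.4
```

```bash
python3 - <<'E'
from h import *
infix()
E
```

```text
fix mm [-79.88 -21.95  18.71] yaw err deg -0.01 force fix [-14.7   0.6   7.5] w 0.0002 t 23.2
```

Scaled: 0.0006 m / 0.6 = 0.001, 0.0003 m / 0.6 = 0.0005.

Request:
{"api": "servo_tool", "payload": {"increments": [[0, 0.0005, 0, 0, 0, 0, 0], [0, 0.001, 0, 0, 0, 0, 0], [0, 0.001, 0, 0, 0, 0, 0], [0, 0.001, 0, 0, 0, 0, 0], [0, 0.001, 0, 0, 0, 0, 0]]}}

```text
clock: 23.7
tool_pos: [0.5257, 0.0016, 0.0186]
tool_rot: [0.99, 0.141, -0.003, 0.0]
wrist_force: [-16.4, -4.5, 9.4]
grip_width: 0.0007
finger_force: 8.6
```

```bash
python3 - <<'E'
from h import *
infix()
E
```

```text
fix mm [-79.79 -21.99  18.62] yaw err deg -0.01 force fix [-17.    0.2   9.4] w 0.0007 t 23.7
```

The wedge is tight at about 17 N with no further motion. It stopped at about x = -27 mm, which matches the depth predicted from the fence position. I'll back off and push once more to confirm it is locked.

Scaled: -0.008 m / 0.6 = -0.0133, -0.005 m / 0.6 = -0.0083.

Request:
{"api": "servo_tool", "payload": {"increments": [[0, 0.0005, 0, 0, 0, 0, 0], [0, 0.0005, 0, 0, 0, 0, 0], [0, -0.0067, 0, 0, 0, 0, 0], [0, -0.0133, 0, 0, 0, 0, 0], [0, -0.0133, 0, 0, 0, 0, 0], [0, -0.0083, 0, 0, 0, 0, 0], [0, -0.0067, 0, 0, 0, 0, 0], [0, -0.005, 0, 0, 0, 0, 0], [0, -0.0033, 0, 0, 0, 0, 0], [0, -0.0017, 0, 0, 0, 0, 0], [0, -0.0008, 0, 0, 0, 0, 0], [0, 0, 0, 0, 0, 0, 0], [0, 0.0005, 0, 0, 0, 0, 0], [0, 0.0005, 0, 0, 0, 0, 0], [0, 0.0005, 0, 0, 0, 0, 0]]}}

```text
clock: 25.2
tool_pos: [0.5257, 0.0016, 0.0185]
tool_rot: [0.99, 0.141, -0.003, 0.0]
wrist_force: [-17.0, -5.1, 9.9]
grip_width: 0.0003
finger_force: 8.7
```

```bash
python3 - <<'E'
from h import *
infix()
E
```

```text
fix mm [-79.81 -21.94  18.48] yaw err deg -0.01 force fix [-17.7  -0.2   9.9] w 0.0003 t 25.2
```

Scaled: -0.14 m / 0.6 = -0.2333, -0.01 m / 0.6 = -0.0167.

Request:
{"api": "servo_tool", "payload": {"increments": [[0, -0.005, 0, 0, 0, 0, 0], [0, -0.0167, 0, 0, 0, 0, 0], [0, -0.0333, 0, -0.0083, 0, 0, 0], [0, -0.0417, 0, -0.0833, 0, 0, 0], [0, -0.0417, 0, -0.1667, 0, 0, 0], [0, -0.0417, 0, -0.2333, 0, 0, 0], [0, -0.0417, 0, -0.2333, 0, 0, 0]]}}

```text
clock: 25.9
tool_pos: [0.5075, -0.0041, 0.1649]
tool_rot: [0.99, 0.141, 0.004, 0.001]
wrist_force: [0.8, -0.4, -1.2]
grip_width: 0.0005
finger_force: 0.0
```

```bash
cp chk.py c2.py; python3 chk.py; python3 - <<'E'
from h import *
# wedge pose by best template match of its outline against image edges
from scipy.optimize import minimize
c=pickle.load(open("w_chk.pkl","rb")); im=cv2.imread("pics/w_chk.png"); F=np.load("FDW.npy")[0]
g=cv2.GaussianBlur(cv2.cvtColor(im,cv2.COLOR_BGR2GRAY),(0,0),1).astype(np.float32)
E=cv2.GaussianBlur(np.hypot(cv2.Sobel(g,5,1,0),cv2.Sobel(g,5,0,1)),(0,0),1); E=np.minimum(E,60)
def score(poly,z,dx,dy,yaw):
    P=np.array(poly+poly[:1],float); t=np.linspace(0,1,60)[:,None]
    q=np.vstack([P[i]*(1-t)+P[i+1]*t for i in range(len(poly))])/1000
    q=R.from_euler("z",yaw).apply(np.c_[q,np.zeros(len(q))])+[dx/1000,dy/1000,0]
    w=R.from_euler("z",F[2]).apply(q)+[F[0],F[1],0]; w[:,2]=z
    p=w2px("wrist",w,c).astype(np.float32); return cv2.remap(E,p[:,0].copy(),p[:,1].copy(),cv2.INTER_LINEAR).mean()
for n,poly,z,(cx,cy) in (("wedge",[[45,10.5],[45,-1.5],[-45,-10.5],[-45,10.5]],.034,(-27,-22)),("die",[[30,25],[30,-25],[-30,-25],[-30,25]],.067,(10,13))):
    b=max((score(poly,z,x,y,a),x,y,round(np.degrees(a),2)) for x in np.arange(cx-6,cx+7,1) for y in np.arange(cy-5,cy+6,.5) for a in np.radians(np.arange(-4,4.1,.5)))
    print(n,b)
E
```

```text
wrist wedge 0.58 [252. 102.] [-24.8 -20.1  12. ]
wrist die 0.81 [218.  69.] [ 7.  12.3 12. ]
top die 0.54 [224. 190.] [14.8 27.6 12. ]
top die 0.16 [227. 191.] [ 9.9 19.  12. ]
fix mm [-102.08  -21.58  158.19] yaw err deg 0.03 force fix [-0.1 -1.   0.5] w 0.0007 t 26.2
wedge (np.float32(54.756023), np.int64(-25), np.float64(-22.0), np.float64(0.0))
die (np.float32(58.39417), np.int64(8), np.float64(11.0), np.float64(0.5))
```

```bash
python3 - <<'E'
from h import *
from scipy.optimize import minimize
F=np.load("FDW.npy")[0]
L=[[54,56],[54,-5],[40,-5]]; Wl=[[-43,40],[-43,56],[54,56]]
parts={"plate":([[80,-75],[80,75],[-130,75]],.012,(0,-2.5)),"stop":(L,.032,(0,-2.5)),"wall":(Wl,.032,(0,-2.5)),"die":([[30,25],[30,-25],[-30,-25],[-30,25],[30,25]],.067,(10,12.5)),"wedge":([[45,10.5],[45,-1.5],[-45,-10.5],[-45,10.5],[45,10.5]],.034,(-27,-22))}
for n in ("w_rel","w_inh","w_chk"):
    c=pickle.load(open(n+".pkl","rb")); im=cv2.imread(f"pics/{n}.png")
    g=cv2.cvtColor(im,cv2.COLOR_BGR2GRAY).astype(np.float32); g=cv2.GaussianBlur(g,(0,0),1)
    E=cv2.GaussianBlur(np.minimum(np.hypot(cv2.Sobel(g,5,1,0),cv2.Sobel(g,5,0,1)),60),(0,0),1)
    for k,(poly,z,ctr) in parts.items():
        if k=="wedge" and n!="w_chk": continue
        P=np.array(poly,float);t=np.linspace(0,1,60)[:,None];q0=np.vstack([P[i]*(1-t)+P[i+1]*t for i in range(len(P)-1)])/1000
        def sc(v):
            q=R.from_euler("z",np.radians(v[2])).apply(np.c_[q0,0*q0[:,0]])+[v[0]/1000,v[1]/1000,0]
            w=R.from_euler("z",F[2]).apply(q)+[F[0],F[1],0]; w[:,2]=z
            p=w2px("wrist",w,c).astype(np.float32); return -float(cv2.remap(E,p[:,0].copy(),p[:,1].copy(),cv2.INTER_LINEAR).mean())
        best=min((sc((ctr[0]+x,ctr[1]+y,a)),ctr[0]+x,ctr[1]+y,a) for x in np.arange(-4,4.1,1) for y in np.arange(-4,4.1,1) for a in (-1,0,1))
        r=minimize(sc,best[1:],method="Nelder-Mead",options=dict(initial_simplex=np.array(best[1:])+np.vstack([np.zeros(3),np.eye(3)*.7])))
        print(n,k,r.x.round(2),round(-r.fun,1))
E
```

```text
w_rel plate [ 0.36 -1.88 -0.02] 54.5
w_rel stop [-0.57 -1.42  0.05] 54.4
w_rel wall [ 4.77 -2.29 -0.8 ] 45.2
w_rel die [ 1.045e+01  1.393e+01 -1.000e-02] 44.5
w_inh plate [-0.03 -2.6  -0.07] 24.0
w_inh stop [-12.64  -6.23   1.87] 35.8
w_inh wall [-0.09 -2.36  0.1 ] 50.9
w_inh die [ 6.3  10.99  0.91] 38.2
w_chk plate [-2.74 -2.41 -0.08] 25.9
w_chk stop [-0.79 -2.77 -0.67] 50.0
w_chk wall [ 0.07 -2.49  0.11] 52.9
w_chk die [ 7.58 11.11 -0.49] 51.3
w_chk wedge [-25.91 -22.3   -0.33] 52.3
```

Edge fits from this steep view are biased for the tall die. I'll return to the pose of the earlier post-release picture and compare the two directly.

```bash
python3 - <<'E'
from h import *
go(0.6039,0.0642,0.1635,2*np.arctan2(.142,.99))
E
```

```text
shift [ 0.1148 -0.0379 -0.0055] turn [-0.04  0.11 -0.13] clock 26.2
```

Scaled: 0.115 m / 0.6 = 0.1917, 0.04 m / 0.6 = 0.0667, -0.1 degrees / 180 = -0.0006.

Request:
{"api": "servo_tool", "payload": {"increments": [[0, 0.0667, -0.0217, -0.0092, 0, 0, -0.0006], [0, 0.1333, -0.0433, -0.0092, 0, 0, -0.0006], [0, 0.1917, -0.0633, -0.0092, 0, 0, -0.0006], [0, 0.1917, -0.0633, -0.0092, 0, 0, -0.0006], [0, 0.1917, -0.0633, -0.0092, 0, 0, -0.0006], [0, 0.1917, -0.0633, -0.0092, 0, 0, -0.0006]]}}

```text
clock: 26.8
tool_pos: [0.6039, 0.0637, 0.1639]
tool_rot: [0.99, 0.142, -0.001, 0.0]
wrist_force: [0.1, 0.1, -0.5]
grip_width: 0.0003
finger_force: 0.0
```

```bash
python3 - <<'E'
from h import *
infix()
im,c=snap("w_fin"); old=cv2.imread("pics/w_rel.png"); c0=pickle.load(open("w_rel.pkl","rb")); F=np.load("FDW.npy")[0]
A=R.from_euler("z",F[2])
def pos(name,img,cal,xy,z):  # predicted pixel of a fixture point (with camera bias)
    return w2px("wrist",A.apply(np.array([[xy[0],xy[1]-2,z]])/1000)+[F[0],F[1],0],cal)[0]
g0,g1=[cv2.cvtColor(i,cv2.COLOR_BGR2GRAY) for i in (old,im)]
for n,xy,z,h in (("insert",(10,15),67,22),("stopL",(47,50),32,12),("stopR",(47,-2),32,12),("plateTR",(75,-68),12,12),("fencebolt",(46,-29),32,12),("die-x,-y corner",(-20,-10),67,10),("die+x+y",(40,40),67,10),("wallend",(-43,48),32,12)):
    p=pos(n,old,c0,xy,z).round().astype(int); p1=pos(n,im,c,xy,z)
    t=g0[p[1]-h:p[1]+h,p[0]-h:p[0]+h]; q=p1.round().astype(int); m=8
    s=g1[q[1]-h-m:q[1]+h+m,q[0]-h-m:q[0]+h+m]
    r=cv2.matchTemplate(s,t,cv2.TM_CCOEFF_NORMED); _,v,_,l=cv2.minMaxLoc(r)
    def sub(a): return 0.5*(a[0]-a[2])/(a[0]-2*a[1]+a[2]+1e-9) if len(a)==3 else 0
    l2=np.array([l[0]+sub(r[l[1],max(l[0]-1,0):l[0]+2]),l[1]+sub(r[max(l[1]-1,0):l[1]+2,l[0]])])
    newp=l2-m+q; w1=px2w("wrist",[newp],z/1000,c); w0=px2w("wrist",[p],z/1000,c0)
    print(n,round(v,2),"shift mm in fix",(A.inv().apply(w1-w0)[0]*1000).round(2))
for r in models.place_of("wrist","wedge")[:2]+models.place_of("wrist","die")[:1]:
    w=px2w("wrist",[np.array(r["point"])*[512,384]],.012,c)[0]; print(round(r["score"],2),(A.inv().apply(w-[F[0],F[1],0])*1000).round(1))
E
```

```text
fix mm [ 12.63  15.89 163.89] yaw err deg 0.1 force fix [ 0.1  0.1 -0.5] w 0.0003 t 26.8
insert 0.94 shift mm in fix [0.01 0.07 0.  ]
stopL 0.92 shift mm in fix [ 0.12 -0.35 -0.  ]
stopR 0.95 shift mm in fix [-0.04 -0.14 -0.  ]
plateTR 0.99 shift mm in fix [ 0.13 -0.07  0.  ]
fencebolt 0.96 shift mm in fix [-0.14 -0.08 -0.  ]
die-x,-y corner 0.63 shift mm in fix [0.93 0.57 0.  ]
die+x+y 0.71 shift mm in fix [-0.09 -0.41  0.  ]
wallend 0.88 shift mm in fix [ 1.05 -0.14 -0.  ]
0.85 [-23.2 -15.2  12. ]
0.75 [-166.9  217.9   12. ]
0.56 [ 9.4 12.8 12. ]
```

The die hasn't moved since it was seated: its shift relative to the fixture is 0.2 mm or less. The wedge took about 17.7 N without advancing, and the gripper is clear of everything, so I'll hand in.

```bash
python3 -c "
from h import *
print(hand_in())"
```

```text
the job is handed in; nothing more can be done
None
```

I handed the job in at about 27 s of the 72 s: the die stands upright against side wall and end stop, and the wedge is locked in the slot, holding two pushes of about 17 to 18 N without advancing further; I never reached for the bar or the labware.

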